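# Nest the washed parts strainers on the hook

### The job

Hang the three parts strainers from the draining rack on the stand's hook so that they nest, the large one first, then the medium, then the small. Thread each eye along the rod and press it firmly home before letting go: the large one until the sprung bumper gives, each next one against the strainer before it so that the bumper gives again, but gently enough that the bumper never bottoms out. Leave the other things on the desk where they are.

Things in the scene. Friction and masses are not known exactly. Their poses are not given: they have to be found in the camera images.
- large: the large strainer: square steel mesh basket 80 mm wide and high, 20 mm deep, on a flat blue handle 18 mm wide (y) and 6 mm thick (x); about 120 g. Starts upright in the rack, basket down. Origin under the basket in the handle's plane; z up along the handle, x into the basket (open side at -x, mesh at +x), y across
- large_eye (a point): centre of the eye of the large strainer, a hole 12 mm wide and 23 mm high (10 mm up to the ridge of its roof-shaped top, 13 mm down), in the upper end of the blue handle: 138 mm above the basket's underside, 98 mm above the basket's centre. The handle ends 14 mm above it. Axes as the strainer's
- large_handle (a point): grip point of the large strainer: centre of the blue handle, 28 mm below the eye; pinch it here across y (its 18 mm width). The basket's top edge is 30 mm below. Axes as the strainer's
- medium: the medium strainer: square steel mesh basket 60 mm wide and high, 18 mm deep, on a flat green handle 24 mm wide (y) and 6 mm thick (x); about 90 g. Starts upright in the rack, basket down. Origin under the basket in the handle's plane; z up along the handle, x into the basket (open side at -x, mesh at +x), y across
- medium_eye (a point): centre of the eye of the medium strainer, a hole 12 mm wide and 23 mm high (10 mm up to the ridge of its roof-shaped top, 13 mm down), in the upper end of the green handle: 128 mm above the basket's underside, 98 mm above the basket's centre. The handle ends 14 mm above it. Axes as the strainer's
- medium_handle (a point): grip point of the medium strainer: centre of the green handle, 28 mm below the eye; pinch it here across y (its 24 mm width). The basket's top edge is 40 mm below. Axes as the strainer's
- small: the small strainer: square steel mesh basket 40 mm wide and high, 16 mm deep, on a flat orange handle 30 mm wide (y) and 6 mm thick (x); about 70 g. Starts upright in the rack, basket down. Origin under the basket in the handle's plane; z up along the handle, x into the basket (open side at -x, mesh at +x), y across
- small_eye (a point): centre of the eye of the small strainer, a hole 12 mm wide and 23 mm high (10 mm up to the ridge of its roof-shaped top, 13 mm down), in the upper end of the orange handle: 118 mm above the basket's underside, 98 mm above the basket's centre. The handle ends 14 mm above it. Axes as the strainer's
- small_handle (a point): grip point of the small strainer: centre of the orange handle, 28 mm below the eye; pinch it here across y (its 30 mm width). The basket's top edge is 50 mm below. Axes as the strainer's
- hook_stand: fixed steel stand with a hook: a level round rod, 6 mm thick, axis 190 mm above the desk, runs from the post to -x and ends in an upturned tip. Origin: foot of the post; x from the tip to the post. Post 12 mm thick; only the tip rises above the rod. Strainers go on with x parallel to the stand's; hung free, an eye is 6 mm below the rod's axis, the basket leaning a little. The rod bends 1 mm per 3 N; load it with less than 25 N
- hook_rod (a point): on the rod's axis where its level part ends, 118 mm out from the post; beyond, the tip rises 10 mm over 14 mm to a red 7 mm ball. Axes as the stand's
- rod_middle (a point): on the rod's axis 60 mm out from the post. A black sprung bumper (10 mm wide, from 13 mm above to 26 mm below the axis, face to -x) is clamped on the rod with its face within 18 mm either side of this point: where is not measured, find it by feel. It gives 1 mm per 2 N and bottoms out after 6 mm (12 N). Pressed together, eyes are 6 mm apart
- rack: fixed grey plastic draining rack, a trough 312 mm long (y) with walls 32 mm high and three places 100 mm apart, in which the strainers stand on a floor 8 mm above the desk, in any order; origin under the middle place
- tape_yellow: roll of yellow tape, 62 mm across, 20 mm high; a bystander; origin under its centre
- jar_red: small red-lidded jar, 34 mm wide and high; a bystander; origin under its centre
- tin: round white tin, 51 mm across, 24 mm high; a bystander; origin under its centre
- swab_pot: yellow pot of swabs, 60 mm across, 82 mm high; a bystander; origin under its centre
There are look-alikes about, which are no part of the job. There is more than one size of the hook_stand; the one meant has the size given above.

How it is judged (in metres and radians):
On the way, in this order (a step that is already met when the one before it is completed fails the run):
1. the large strainer is threaded on the hook and pressed home against the sprung bumper (at least 2 N) (x of large_eye in the frame of hook_stand between -0.09 and -0.03 m and y of large_eye in the frame of hook_stand between -0.006 and 0.006 m and z of large_eye in the frame of hook_stand between 0.18 and 0.199 m and contact force between large and hook_stand above 2 N), for 0.2 s.
2. the medium strainer is threaded on after it and pressed home against the large one (at least 2 N) (x of large_eye in the frame of hook_stand between -0.09 and -0.03 m and y of large_eye in the frame of hook_stand between -0.006 and 0.006 m and z of large_eye in the frame of hook_stand between 0.18 and 0.199 m and x of medium_eye in the frame of hook_stand between -0.096 and -0.03 m and y of medium_eye in the frame of hook_stand between -0.006 and 0.006 m and z of medium_eye in the frame of hook_stand between 0.18 and 0.199 m and x of medium_eye in the frame of large_eye between -0.013 and -0.003 m and contact force between medium and large above 2 N), for 0.2 s.
3. the small strainer is threaded on last and pressed home against the medium one (at least 2 N) (x of large_eye in the frame of hook_stand between -0.09 and -0.03 m and y of large_eye in the frame of hook_stand between -0.006 and 0.006 m and z of large_eye in the frame of hook_stand between 0.18 and 0.199 m and x of medium_eye in the frame of hook_stand between -0.096 and -0.03 m and y of medium_eye in the frame of hook_stand between -0.006 and 0.006 m and z of medium_eye in the frame of hook_stand between 0.18 and 0.199 m and x of small_eye in the frame of hook_stand between -0.108 and -0.03 m and y of small_eye in the frame of hook_stand between -0.006 and 0.006 m and z of small_eye in the frame of hook_stand between 0.18 and 0.199 m and x of medium_eye in the frame of large_eye between -0.013 and -0.003 m and x of small_eye in the frame of medium_eye between -0.013 and -0.003 m and contact force between small and medium above 2 N), for 0.2 s.
At the end, for the whole second after the job is handed in: All three strainers hang upright (within 0.3 rad) and at rest on the level part of the rod, in the order large, medium, small from the post outwards, nested with neighbouring eyes 3 to 13 mm apart along the rod (x of large_eye in the frame of hook_stand between -0.09 and -0.03 m and y of large_eye in the frame of hook_stand between -0.006 and 0.006 m and z of large_eye in the frame of hook_stand between 0.18 and 0.199 m and x of medium_eye in the frame of hook_stand between -0.096 and -0.03 m and y of medium_eye in the frame of hook_stand between -0.006 and 0.006 m and z of medium_eye in the frame of hook_stand between 0.18 and 0.199 m and x of small_eye in the frame of hook_stand between -0.108 and -0.03 m and y of small_eye in the frame of hook_stand between -0.006 and 0.006 m and z of small_eye in the frame of hook_stand between 0.18 and 0.199 m and x of medium_eye in the frame of large_eye between -0.013 and -0.003 m and x of small_eye in the frame of medium_eye between -0.013 and -0.003 m and linear speed of each of large, medium, small below 0.03 m/s and angle between each of large_eye, medium_eye, small_eye's own z axis and vertical below 0.3 rad); the robot touches nothing.
It fails at once if the hook stand or its bumper is loaded with more than 25 N (contact force between hook_stand and anything else above 25 N).
It fails at once if two strainers are pressed together with more than 25 N (contact force between any of medium, small and large above 25 N or contact force between small and medium above 25 N).
It fails at once if a bystander is moved more than 20 mm (distance of any of tape_yellow, jar_red, tin, swab_pot from where it was at the start of the episode above 0.02 m).
It also fails if it takes over 72 s, if anything falls off the work surface, if the arm or the gripper's body presses on something with over 40 N, if the wrist force passes 120 N, or if a joint passes its speed limit or range.

### The arm

A 6-joint arm with a two-finger parallel gripper is mounted at the origin on a cart in front of the work surface, level with it; the furniture and walls round the work are solid. World frame = base frame: x ahead of the robot, y to its left, z up, the work surface at z = 0. Lengths are in mm, angles in rad, forces in N, time in s.
With the tool pointing down it reaches from about 350 to 775 mm from the base axis. Payload 7.3 kg.
Tool frame: the origin (TCP) lies at the very end of the fingers, on their centre line; the grasp point (between the pads) lies 19 mm behind it; z points along the fingers, y is the line along which they close (so a half turn about z gives the same grasp; the last joint's range is limited). The gripper opens to 92 mm and grips with 3 to 60 N. Pads are 19 mm wide; open, the fingers measure 130 mm over their backs; the gripper's body (75 mm by 190 mm) begins 47 mm behind the grasp point.
Start: joints at [1.159, 0.342, 1.524, -0, 1.275, -0.146], TCP at [137.892, 506.587, 226.741] pointing down, gripper open.
Joint ranges: [-2.53, 2.53], [-0.77, 2.02], [0.04, 2.7], [-1, 4.14], [0.28, 2.66], [-3.11, 3.11]. Speed limits (rad/s): [2.57, 2.57, 3.14, 3.14, 3.14, 3.14].

### API

Orientations are given as [roll, pitch, yaw] about the fixed x, y, z axes, in that order (R = Rz(yaw) Ry(pitch) Rx(roll)).
In Python, from plant import bot gives the robot as it stands.
- The arm moves only by the tool jog_arm, never from a script. Its argument "targets" is a list of rows, each an object with "xyz": the shift along the tool's x, y, z as a fraction of full scale, a list of three; "spin": the turn about the tool's z as a fraction of full scale. In form: [{"xyz": [x, y, z], "spin": spin}, ...]. A call has exactly 10 rows; each row shifts and turns the commanded pose from where the row before left it, along the tool's axes as they then stand; what a row does not reach is not made up. Full scale, the value 1, is 80 mm for a shift and 0.1 rad for a turn. A row lasts 1/8 s, in which the tool goes at most 62.5 mm and 10.7 degrees, less where a joint would pass 70% of its speed; a pose out of reach is approached as far as the arm can. A call with a number of a shift or a turn outside -1 to 1 is refused whole. A call with a gripper value outside its range is refused whole. "gripper" is the opening in per cent of the stroke, from 0 (shut) to 100 (fully open), set as the call begins (left out, the last holds). The fingers move at their own pace and stop on an object; the grip force is fixed at half the most. Time passes only in rows, so rows that do not move let the fingers close, or fill a call up. It gives the time, the measured TCP pose, the force, the opening and the grip force at its end, in the units of the state.
- bot.get_obs(): the state, without advancing time (a new reading comes with each control period).
- bot.capture(name): name is "scene" or "top" or "wrist"; returns the picture (384x512x3 uint8, blue, green, red); there is no depth.
- bot.get_calibration(name): a dict with "vfov" (degrees; the focal length in pixels is half the picture's height over the tangent of half this angle, whatever the lens; pixels are square), "cx", "cy" (the principal point, pixels), "eye" and "rotation" of the camera in the world. Camera axes: x right, y down, z forward; pixel columns grow to the right and rows downward; lengths in mm; the calibration is good to about 2 mm. A picture is of the moment at which its call begins: read the wrist's pose just before it. get_calibration takes no time and is no camera call; for the wrist camera it gives the pose at the moment of the call.
- bot.close_job(): hands the job in; it is judged then, once.
The state is a dict: "time": time; "joint_positions": joint angles; "dq": joint speeds; "tau": joint torques, N m; "tool_pos": TCP position; "tcp_rot": TCP orientation; "contact_force": force on the tool from outside, world axes, zero at the start; "moment": the same for the moment, N m; "grip_width": finger opening in mm; "finger_force": force on a finger pad.
Only numpy, scipy, OpenCV 4.12 (cv2) and the standard library are available. Lean on these libraries where they do the work, as an engineer would, in place of code of your own. Each camera call takes 0.05 s, during which the arm holds its last target. There are 200 camera calls.

## Working session

There is one attempt and no reset: what is moved stays moved. The work goes in short steps, Python scripts to look and compute and a tool call to move; the robot and the scene stay as the last step left them, time stands still between calls to the robot, and variables do not carry over. Pictures are saved under pics/ and viewed, at most 10 in all, crops included, and the job is handed in when it is done.

Besides the shell and the picture viewer there is one more tool, called after ">>>" as name(argument=value, ...) on one line, values as JSON. jog_arm: Moves the arm, as the interface text tells. Shift numbers are shares of 80 mm and turn numbers shares of 0.1 rad, none past 1 either way. Its arguments: {"type":"object","properties":{"targets":{"type":"array","items":{"type":"object","properties":{"xyz":{"type":"array","items":{"type":"number"}},"spin":{"type":"number"}}}},"gripper":{"type":"number"}},"required":["targets"]}

```bash
ls; mkdir -p pics; python3 - <<'E'
from plant import bot
import cv2,numpy as np
o=bot.get_obs();print(o)
for n in("scene","top","wrist"):
    im=bot.capture(n);cv2.imwrite(f"pics/{n}0.png",im)
    c=bot.get_calibration(n);print(n,c)
E
```

```text
pics
{'time': 0.0, 'joint_positions': array([ 1.15904092e+00,  3.42712086e-01,  1.52500435e+00, -3.21838966e-05,
        1.27536689e+00, -1.46002377e-01]), 'dq': array([ 2.22829095e-04,  1.36358296e-03, -1.13328434e-03,  2.89034336e-04,
       -8.35895391e-05, -2.60890920e-05]), 'tau': array([-2.51216705e-03, -4.31259942e+01, -2.44205046e+01,  7.14538177e-02,
        5.63717773e-02, -8.45825571e-05]), 'tool_pos': array([137.71412908, 506.20868006, 226.05488937]), 'tcp_rot': array([-3.14011336e+00, -1.86421345e-04,  2.87584888e+00]), 'contact_force': array([0.04812056, 0.21407014, 0.28406784]), 'moment': array([0.02034892, 0.00396367, 0.00371238]), 'finger_force': 0.0, 'grip_width': 91.69275578312345}
scene {'vfov': 43.20534329297537, 'cx': 251.58588980900288, 'cy': 196.7593219088486, 'eye': array([-211.91045504, -542.66705698, 1427.16868688]), 'rotation': array([-2.45003804e+00,  7.46928626e-04, -7.70284062e-01])}
top {'vfov': 51.0830468973057, 'cx': 250.4249119243611, 'cy': 198.0319502053861, 'eye': array([ 412.4255899 ,  252.90418087, 1482.42088292]), 'rotation': array([-3.04415623, -0.02502842, -1.57431445])}
wrist {'vfov': 65.57155493319883, 'cx': 261.6958716020166, 'cy': 190.8154121699242, 'eye': array([ 71.14517987, 524.29181013, 384.98742333]), 'rotation': array([2.88019679e+00, 7.20105376e-04, 1.30718695e+00])}
```

View pics/scene0.png

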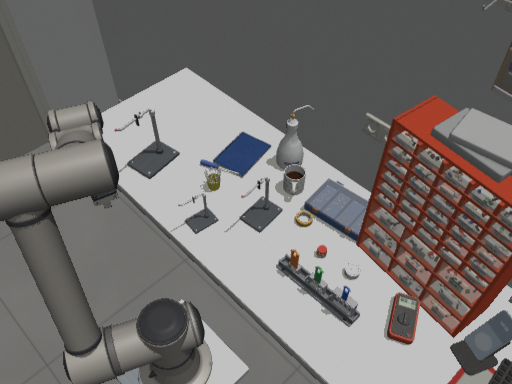

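View pics/top0.png

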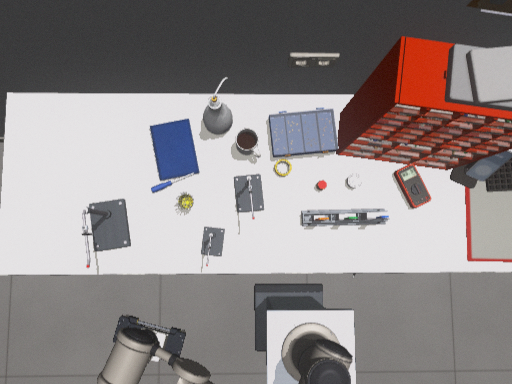

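The scene shows three stands (scene px: ~(153,135), ~(262,195) and ~(203,212)). The rack is at ~(318,285), with orange, green and blue handles from left to right. I'll zoom in on the stands and the rack.

```bash
cat > h.py <<'E'
from plant import bot
import cv2,numpy as np
from scipy.spatial.transform import Rotation as Ro
def cal(n): return bot.get_calibration(n)
def R(r): return Ro.from_euler('xyz',r).as_matrix()
def ray(c,u,v):
    f=192/np.tan(np.radians(c['vfov'])/2)
    d=R(c['rotation'])@np.array([(u-c['cx'])/f,(v-c['cy'])/f,1]); return np.array(c['eye']),d/np.linalg.norm(d)
def plane(c,u,v,z):
    e,d=ray(c,u,v); return e+d*(z-e[2])/d[2]
def tri(obs):
    A=np.zeros((3,3));b=np.zeros(3);L=[ray(*o) for o in obs]
    for e,d in L:
        P=np.eye(3)-np.outer(d,d);A+=P;b+=P@e
    p=np.linalg.solve(A,b);return p,[np.linalg.norm((np.eye(3)-np.outer(d,d))@(p-e)) for e,d in L]
def proj(c,p):
    f=192/np.tan(np.radians(c['vfov'])/2); q=R(c['rotation']).T@(np.array(p)-c['eye']); return c['cx']+f*q[0]/q[2],c['cy']+f*q[1]/q[2]
def blobs(im,lo,hi,amin=3,roi=None):
    m=cv2.inRange(cv2.cvtColor(im,cv2.COLOR_BGR2HSV),np.array(lo),np.array(hi))
    if roi: k=np.zeros_like(m);k[roi[1]:roi[3],roi[0]:roi[2]]=1;m*=k
    n,l,s,c=cv2.connectedComponentsWithStats(m)
    return [(c[i].round(1).tolist(),s[i].tolist()) for i in range(1,n) if s[i][4]>=amin]
E
python3 - <<'E'
from h import *
s=cv2.imread('pics/scene0.png');t=cv2.imread('pics/top0.png')
def crop(im,x,y,w,h,W,H): return cv2.resize(im[y:y+h,x:x+w],(W,H),interpolation=cv2.INTER_CUBIC)
a=np.hstack([crop(s,170,160,120,90,400,300),crop(s,270,240,100,75,400,300)])
b=np.hstack([crop(t,190,165,100,100,300,300),crop(t,295,195,100,60,500,300)])
cv2.imwrite('pics/c1.png',np.vstack([a,b]))
for n,im,r in(('scene',s,(100,90,370,330)),('top',t,(60,150,400,280))):
    print(n,'red',blobs(im,(0,120,80),(6,255,255),2,r)+blobs(im,(172,120,80),(180,255,255),2,r))
    print('or',blobs(im,(7,150,80),(18,255,255),3,r));print('gr',blobs(im,(45,120,50),(85,255,255),3,r));print('bl',blobs(im,(100,120,80),(125,255,255),3,r))
E
```

```text
scene red [([115.7, 129.7], [115, 129, 2, 2, 3]), ([368.1, 213.9], [366, 207, 4, 13, 25]), ([364.4, 238.3], [358, 221, 12, 35, 138]), ([321.9, 249.3], [318, 246, 9, 8, 61])]
or [([368.3, 218.0], [368, 217, 2, 3, 3]), ([366.0, 221.0], [366, 220, 1, 3, 3]), ([294.2, 259.3], [290, 250, 9, 19, 94])]
gr [([318.1, 275.5], [315, 268, 8, 15, 65])]
bl [([241.7, 153.3], [215, 133, 55, 42, 1206]), ([208.4, 163.6], [201, 161, 17, 7, 54]), ([346.4, 290.0], [344, 287, 6, 7, 22])]
top red [([346.3, 153.6], [339, 151, 17, 6, 48]), ([357.5, 150.0], [357, 150, 2, 1, 2]), ([377.0, 151.8], [372, 151, 10, 3, 25]), ([389.9, 153.6], [383, 151, 15, 5, 32]), ([378.7, 158.1], [364, 156, 31, 6, 78]), ([396.5, 162.0], [396, 162, 2, 1, 2]), ([397.7, 174.3], [396, 170, 4, 11, 24]), ([321.5, 184.4], [318, 181, 8, 8, 52]), ([87.5, 265.5], [87, 265, 2, 2, 4])]
or [([323.8, 218.3], [321, 218, 8, 2, 11])]
gr [([352.5, 217.4], [349, 217, 9, 2, 15])]
bl [([175.7, 162.5], [155, 150, 43, 29, 1007]), ([160.4, 186.3], [152, 182, 19, 10, 79]), ([384.0, 216.3], [382, 216, 6, 2, 9])]
```

View pics/c1.png

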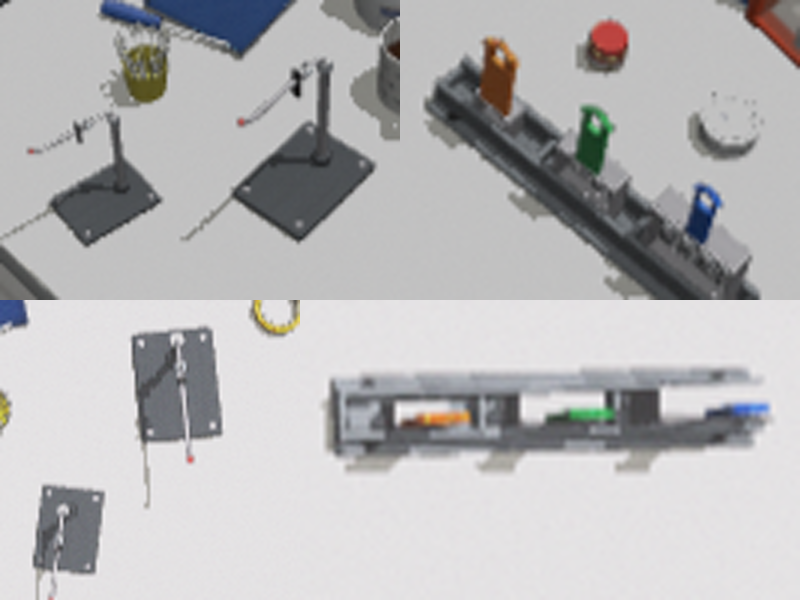

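```bash
python3 - <<'E'
from h import *
s,t=cal('scene'),cal('top')
P={}
for n,a,b in [('B ball',(242,196.6),(253.3,218)),('B post',(266.9,179.5),(249,177.3)),('S ball',(179.3,205.3),(207.3,264.3)),('S post',(203.9,195.4),(211,234.7)),('L ball',(115.7,129.7),(87.5,265.5)),
 ('jar',(321.9,249.3),(321.5,184.4)),('orange',(294.2,259.3),(323.8,218.3)),('green',(318.1,275.5),(352.5,217.4)),('blue',(346.4,290),(384,216.3))]:
    p,r=tri([(s,*a),(t,*b)]);P[n]=p;print(n,p.round(0),np.round(r,1))
print(np.linalg.norm((P['B ball']-P['B post'])[:2]),np.linalg.norm((P['S ball']-P['S post'])[:2]))
E
```

```text
B ball [474. 211. 198.] [0.2 0.2]
B post [608. 225. 166.] [1.8 1.8]
S ball [324. 361. 147.] [0.4 0.4]
S post [422. 351. 127.] [0.2 0.2]
L ball [331. 708. 259.] [0.4 0.4]
jar [605. -46.  25.] [0.6 0.6]
orange [475. -35.  94.] [2.9 2.9]
green [ 477. -132.  107.] [2.5 2.5]
blue [ 481. -232.  140.] [0.1 0.1]
135.26391552233952 97.82663214913445
```

Stand B (ball z≈198, 135 mm from the post) is the right one. I'll move to a lookout in front of it.

>>> jog_arm(targets=[{"xyz": [0, 0, -0.4], "spin": -0.93}, {"xyz": [0, 0, -0.4], "spin": -0.93}, {"xyz": [0, 0, -0.4], "spin": -0.93}, {"xyz": [0, 0, -0.2], "spin": -0.92}, {"xyz": [-0.5, -0.6, 0], "spin": 0}, {"xyz": [-0.5, -0.6, 0], "spin": 0}, {"xyz": [-0.5, -0.6, 0], "spin": 0}, {"xyz": [-0.5, -0.6, 0], "spin": 0}, {"xyz": [-0.5, -0.6, 0], "spin": 0}, {"xyz": [-0.4, -0.5, 0], "spin": 0}])

```text
time: 1.4
tool_pos: [399.3, 250.6, 338.6]
tcp_rot: [-3.142, -0.0, -3.037]
contact_force: [0.9, 0.1, -0.2]
grip_width: 91.9
finger_force: 0.0
```

```bash
cat > snap.py <<'E'
import sys,pickle
from h import *
o=bot.get_obs();c=cal('wrist');im=bot.capture('wrist')
n=sys.argv[1];cv2.imwrite(f'pics/{n}.png',im);pickle.dump(c,open(f'pics/{n}.pkl','wb'))
print(o['tool_pos'].round(1),o['tcp_rot'].round(4),c['eye'].round(1),c['rotation'].round(3))
E
python3 snap.py w1
```

```text
[399.3 250.6 338.6] [-3.1415e+00 -1.0000e-04 -3.0374e+00] [330.6 243.1 497.3] [2.88  0.    1.677]
```

View pics/w1.png

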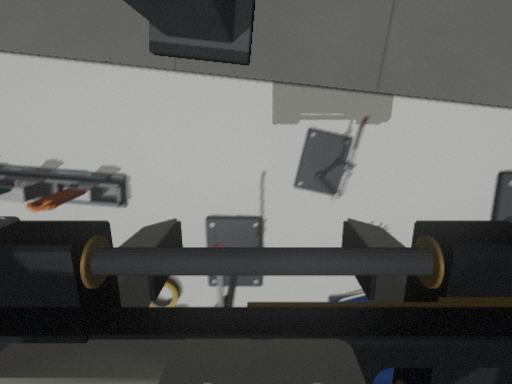

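>>> jog_arm(targets=[{"xyz": [0, -0.6, 0], "spin": 0}, {"xyz": [0, -0.6, 0], "spin": 0}, {"xyz": [0, -0.6, 0], "spin": 0}, {"xyz": [0, -0.6, 0], "spin": 0}, {"xyz": [0, -0.6, 0], "spin": 0}, {"xyz": [0, -0.6, 0], "spin": 0}, {"xyz": [0, -0.6, 0], "spin": 0}, {"xyz": [0, -0.4, 0], "spin": 0}, {"xyz": [0, 0, 0], "spin": 0}, {"xyz": [0, 0, 0], "spin": 0}])

```text
time: 2.7
tool_pos: [436.5, -112.8, 338.5]
tcp_rot: [3.141, -0.0, -3.036]
contact_force: [0.3, 0.1, -0.1]
grip_width: 91.9
finger_force: 0.0
```

The wrist camera looks from the robot's side, with image-down = +x. The fingers cover the lower half. The target stand's ball shows at (218,247) between the fingers.

```bash
python3 snap.py w2; python3 - <<'E'
import cv2
im=cv2.imread('pics/w2.png');cv2.imwrite('pics/w2b.png',cv2.resize(im[40:240],(800,312),interpolation=cv2.INTER_CUBIC))
E
```

```text
[ 436.5 -112.8  338.5] [ 3.1408e+00 -4.0000e-04 -3.0364e+00] [ 367.8 -120.4  497.3] [ 2.880e+00 -1.000e-03  1.678e+00]
```

View pics/w2b.png

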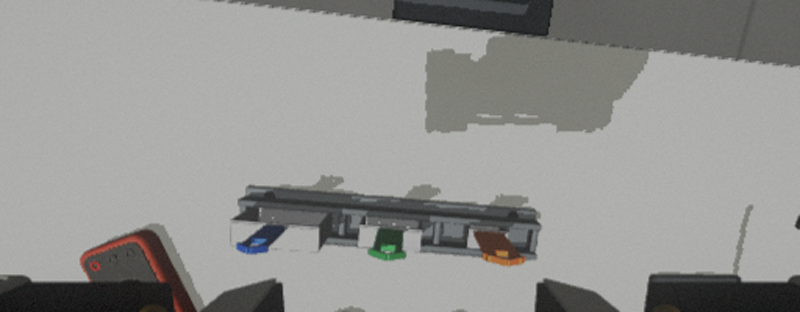

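The rack is seen with handles (full-image px) at about blue (163,195), green (247,196) and orange (320,197). Now I'll measure each handle's top edge and the rack line.

```bash
python3 - <<'E'
from h import *
import pickle
im=cv2.imread('pics/w2.png');c=pickle.load(open('pics/w2.pkl','rb'))
H=cv2.cvtColor(im,cv2.COLOR_BGR2HSV)
for n,lo,hi,z in(('blue',(100,100,50),(125,255,255),160),('green',(45,90,40),(85,255,255),150),('orange',(5,120,60),(20,255,255),140)):
    m=cv2.inRange(H,np.array(lo),np.array(hi));m[:150]=0;m[222:]=0
    k,l,s,ce=cv2.connectedComponentsWithStats(m);i=1+np.argmax(s[1:,4]);m=(l==i)
    v,u=np.nonzero(m)
    cols=sorted(set(u));bot_=[v[u==q].max() for q in cols]
    print(n,s[i],list(zip(map(int,cols),map(int,bot_))))
    mx=max(bot_);top=[q for q,b in zip(cols,bot_) if b>=mx-3]
    print(plane(c,min(top),mx,z).round(1),plane(c,max(top)+1,mx,z).round(1),'ctr',plane(c,(min(top)+max(top)+1)/2,mx+.5,z).round(1))
g=cv2.cvtColor(im,cv2.COLOR_BGR2GRAY)
pts=[]
for u in range(165,335,10):
    col=g[140:190,u].astype(int);d=np.diff(col);v=140+np.argmin(d);pts.append((u,v))
print(pts)
P=np.array([plane(c,u+.5,v+1,32)[:2] for u,v in pts]);print(P.round(0)[::4]);f=np.polyfit(P[:,1],P[:,0],1);print('rack slope dx/dy',f)
E
```

```text
blue [152 192  19  11 126] [(152, 199), (153, 200), (154, 200), (155, 201), (156, 201), (157, 201), (158, 201), (159, 201), (160, 202), (161, 201), (162, 201), (163, 201), (164, 201), (165, 201), (166, 201), (167, 201), (168, 201), (169, 200), (170, 200)]
[ 485.  -238.1  160. ] [ 482.5 -215.7  160. ] ctr [ 484.4 -226.9  160. ]
green [236 200  24   7  92] [(236, 202), (237, 203), (238, 203), (239, 203), (240, 204), (241, 204), (242, 205), (243, 205), (244, 205), (245, 206), (246, 205), (247, 206), (248, 206), (249, 206), (250, 205), (251, 205), (252, 205), (253, 205), (254, 205), (255, 205), (256, 204), (257, 204), (258, 204), (259, 203)]
[ 482.4 -138.2  150. ] [ 479.4 -110.2  150. ] ctr [ 481.6 -124.2  150. ]
orange [309 200  27  10 156] [(309, 205), (310, 206), (311, 206), (312, 207), (313, 207), (314, 207), (315, 207), (316, 207), (317, 208), (318, 208), (319, 208), (320, 209), (321, 209), (322, 209), (323, 209), (324, 209), (325, 209), (326, 209), (327, 209), (328, 209), (329, 209), (330, 208), (331, 208), (332, 208), (333, 208), (334, 207), (335, 207)]
[479.9 -46.8 140. ] [476.3 -14.2 140. ] ctr [478.8 -30.4 140. ]
[(165, np.int64(186)), (175, np.int64(159)), (185, np.int64(160)), (195, np.int64(161)), (205, np.int64(161)), (215, np.int64(162)), (225, np.int64(163)), (235, np.int64(164)), (245, np.int64(165)), (255, np.int64(166)), (265, np.int64(167)), (275, np.int64(167)), (285, np.int64(168)), (295, np.int64(169)), (305, np.int64(170)), (315, np.int64(168)), (325, np.int64(164))]
[[ 502. -261.]
 [ 454. -200.]
 [ 454. -137.]
 [ 452.  -73.]
 [ 439.  -11.]]
rack slope dx/dy [-9.79181312e-02  4.41936367e+02]
```

>>> jog_arm(targets=[{"xyz": [0, 0, 0], "spin": 0.83}, {"xyz": [-0.17, -0.49, 0.2], "spin": 0}, {"xyz": [-0.17, -0.49, 0.4], "spin": 0}, {"xyz": [-0.18, -0.49, 0.4], "spin": 0}, {"xyz": [0, 0, 0.6], "spin": 0}, {"xyz": [0, 0, 0.5], "spin": 0}, {"xyz": [0, 0, 0.4], "spin": 0}, {"xyz": [0, 0, 0.3], "spin": 0}, {"xyz": [0, 0, 0.2], "spin": 0}, {"xyz": [0, 0, 0], "spin": 0}])

```text
time: 4.0
tool_pos: [480.6, -228.5, 97.9]
tcp_rot: [3.14, -0.002, -3.118]
contact_force: [-0.6, 0.0, 0.0]
grip_width: 91.7
finger_force: 0.0
```

```bash
python3 snap.py w3
```

```text
[ 480.6 -228.5   97.9] [ 3.1399e+00 -2.0000e-03 -3.1178e+00] [ 411.8 -230.7  256.8] [ 2.882e+00 -2.000e-03  1.597e+00]
```

View pics/w3.png

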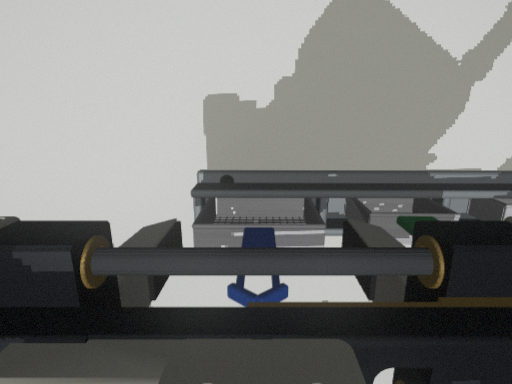

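The blue handle (257,265) stands centred between the fingers, and the basket opens toward the robot as it should. Next I'll grip and lift.

>>> jog_arm(targets=[{"xyz": [0, 0, 0], "spin": 0}, {"xyz": [0, 0, 0], "spin": 0}, {"xyz": [0, 0, 0], "spin": 0}, {"xyz": [0, 0, 0], "spin": 0}, {"xyz": [0, 0, 0], "spin": 0}, {"xyz": [0, 0, 0], "spin": 0}, {"xyz": [0, 0, 0], "spin": 0}, {"xyz": [0, 0, 0], "spin": 0}, {"xyz": [0, 0, 0], "spin": 0}, {"xyz": [0, 0, 0], "spin": 0}], gripper=0)

```text
time: 5.3
tool_pos: [480.8, -230.1, 98.6]
tcp_rot: [3.142, -0.0, -3.119]
contact_force: [0.6, 0.7, -0.1]
grip_width: 18.1
finger_force: 30.0
```

```bash
python3 - <<'E'
from h import *
import pickle
def cen(f,box):
    im=cv2.imread(f).astype(float);x0,y0,x1,y1=box;a=im[y0:y1,x0:x1]
    w=np.clip(a[:,:,2]-np.maximum(a[:,:,0],a[:,:,1])-15,0,None);v,u=np.mgrid[y0:y1,x0:x1]
    return (w*u).sum()/w.sum(),(w*v).sum()/w.sum(),w.max()
s,t=cal('scene'),cal('top');w=pickle.load(open('pics/w1.pkl','rb'))
a=cen('pics/scene0.png',(236,191,249,203));b=cen('pics/top0.png',(248,212,259,224));d=cen('pics/w1.png',(208,240,229,247));print(a,b,d)
for o in([(s,*a[:2]),(t,*b[:2])],[(s,*a[:2]),(t,*b[:2]),(w,*d[:2])],[(t,*b[:2]),(w,*d[:2])],[(s,*a[:2]),(w,*d[:2])]):
    p,r=tri(o);print(p.round(1),np.round(r,1))
# plate edges in w1
g=cv2.cvtColor(cv2.imread('pics/w1.png'),cv2.COLOR_BGR2GRAY).astype(int)
for v in (222,228,234,240,280): print(v,[int(u) for u in np.nonzero(np.abs(np.diff(g[v,195:275]))>35)[0]+195])
for z in (198,200): print(plane(w,d[0],d[1],z).round(1),plane(t,*b[:2],z).round(1),plane(s,*a[:2],z).round(1))
cv2.imwrite('pics/q.png',cv2.resize(cv2.imread('pics/w1.png')[205:295,190:290],(800,600)[:1]+(600,)[:0]+(720,)[:1] if 0 else (660,594),interpolation=cv2.INTER_NEAREST))
E
```

```text
(np.float64(241.8806818181818), np.float64(196.05113636363637), np.float64(86.0)) (np.float64(252.96666666666667), np.float64(217.73), np.float64(112.0)) (np.float64(217.76588021778585), np.float64(245.50453720508168), np.float64(70.0))
[474.6 212.4 198.9] [0.1 0.1]
[474.6 211.6 200.7] [0.7 0.9 1.2]
[474.2 211.8 203.8] [0.8 0.8]
[474.3 210.9 201.4] [0.8 0.8]
222 []
228 []
234 [262]
240 [261]
280 [208, 261]
[476.9 210.4 198. ] [474.6 212.4 198. ] [475.3 212.8 198. ]
[475.9 210.6 200. ] [474.5 212.5 200. ] [474.1 211.6 200. ]
```

View pics/q.png

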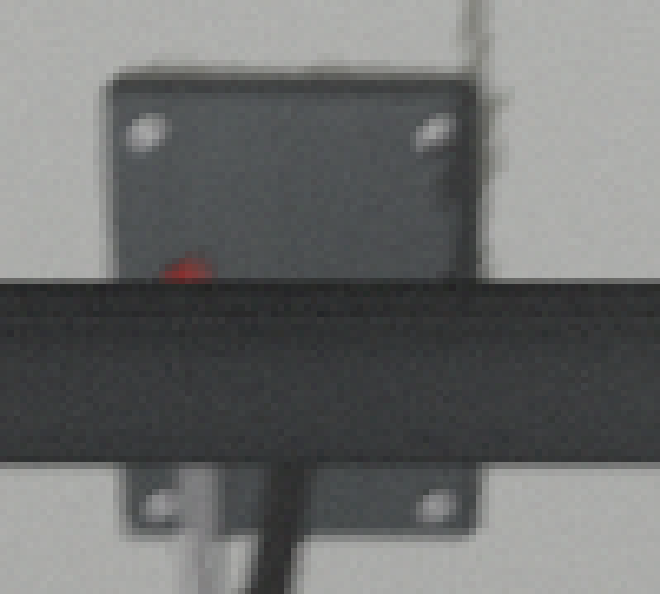

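>>> jog_arm(targets=[{"xyz": [0, 0, -0.2], "spin": 0}, {"xyz": [0, 0, -0.3], "spin": 0}, {"xyz": [0, 0, -0.3], "spin": 0}, {"xyz": [0.2, 0, -0.1], "spin": 0}, {"xyz": [0.4, 0.2, 0], "spin": 0}, {"xyz": [0.3, 0.4, 0], "spin": -0.83}, {"xyz": [0, 0.6, 0], "spin": 0}, {"xyz": [0, 0.6, 0], "spin": 0}, {"xyz": [0, 0.5, 0], "spin": 0}, {"xyz": [0, 0.3, 0], "spin": 0}])

```text
time: 6.55
tool_pos: [388.9, -23.0, 170.0]
tcp_rot: [3.141, -0.002, -3.035]
contact_force: [-0.9, -1.0, -0.8]
grip_width: 18.2
finger_force: 30.0
```

```bash
python3 - <<'E'
from h import *
import pickle
w=pickle.load(open('pics/w1.pkl','rb'))
S=[plane(w,190+a/6.6-.4,205+b/6.6-.4,6) for a,b in((145,133),(435,130),(160,505),(436,505))]
S=np.array(S)[:,:2];print(S.round(1))
d=(S[2]+S[3]-S[0]-S[1]);print('yaw',np.arctan2(d[1],d[0]));e=(S[1]-S[0]+S[3]-S[2]);print('yaw from y',np.arctan2(-e[0],e[1]))
ctr=S.mean(0);yaw=.5*(np.arctan2(d[1],d[0])+np.arctan2(-e[0],e[1]))
print('rod through ctr? ball y minus line:',((np.array([474.5,211.3])-ctr)@np.array([-np.sin(yaw),np.cos(yaw)])))
t=cal('top')
# rod centreline in top: bright/grey rod; print plate screws from top crop
T=np.array([plane(t,190+a/3-.3,165+b/3-.3,6)[:2] for a,b in((138.5,43),(204,37.5),(151.5,133),(214,127))]);print(T.round(1))
d=-(T[2]+T[3]-T[0]-T[1]);print('top yaw',np.arctan2(d[1],d[0]),T.mean(0))
print(plane(t,249,177.3,190),plane(t,190+182/3,165+70/3,190))
E
```

```text
[[532.2 175.8]
 [523.1 252.6]
 [643.3 187.1]
 [635.1 264.3]]
yaw 0.10209353900561023
yaw from y 0.11198602936829033
rod through ctr? ball y minus line: 3.0359163468251698
[[627.5 269.2]
 [634.4 188.1]
 [516.  253.2]
 [523.3 176.4]]
top yaw 0.12363012419570185 [575.27497996 221.73995583]
[606.36570717 224.49885555 190.        ] [570.25873546 219.21098027 190.        ]
```

>>> jog_arm(targets=[{"xyz": [0, 0.4, 0], "spin": 0}, {"xyz": [0, 0.6, 0], "spin": 0}, {"xyz": [0, 0.6, 0], "spin": 0}, {"xyz": [0, 0.6, 0.1], "spin": 0}, {"xyz": [-0.2, 0.4, 0.1], "spin": 0}, {"xyz": [-0.3, 0.2, 0], "spin": 0}, {"xyz": [-0.3, 0, 0], "spin": 0}, {"xyz": [-0.2, 0, 0], "spin": 0}, {"xyz": [0, 0, 0], "spin": 0}, {"xyz": [0, 0, 0], "spin": 0}])

```text
time: 7.8
tool_pos: [445.7, 205.9, 154.2]
tcp_rot: [-3.141, -0.002, -3.037]
contact_force: [0.2, -1.1, -1.6]
grip_width: 17.8
finger_force: 30.0
```

```bash
python3 - <<'E'
from h import *
o=bot.get_obs();print(o['tool_pos'].round(1),o['tcp_rot'])
s=bot.capture('scene');t=bot.capture('top');cv2.imwrite('pics/scene1.png',s);cv2.imwrite('pics/top1.png',t)
for n,im in(('scene',s),('top',t)):
    print(n,'bl',blobs(im,(100,100,50),(125,255,255),3,(215,170,290,250) if n=='scene' else (225,185,280,250)))
w=cv2.imwrite('pics/w4.png',bot.capture('wrist'))
def crop(im,x,y,w,h,W,H): return cv2.resize(im[y:y+h,x:x+w],(W,H),interpolation=cv2.INTER_CUBIC)
cv2.imwrite('pics/c2.png',np.hstack([crop(s,205,165,80,80,400,400),crop(t,225,175,60,60,400,400)]))
E
```

```text
[445.7 205.9 154.2] [-3.14132516e+00 -1.96964977e-03 -3.03670440e+00]
scene bl [([235.8, 210.2], [235, 208, 3, 5, 10])]
top bl []
```

View pics/c2.png

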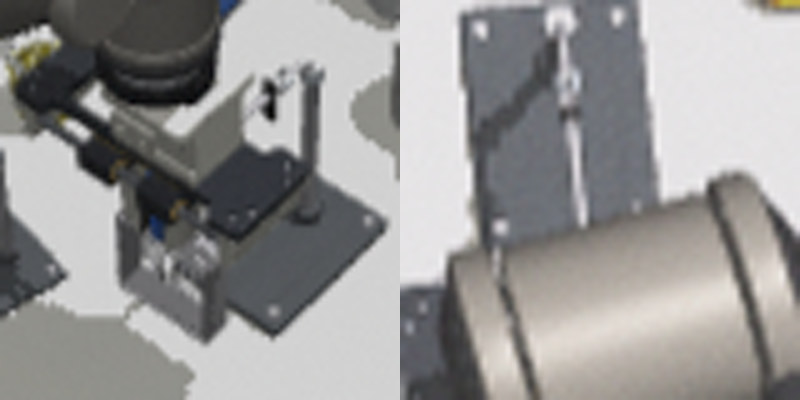

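The gripper hides the strainer from above. The rod itself shows clearly in the top view from (249,178) to (252.3,207), with the bumper at ~(250.5,192). I'll fit that line.

```bash
python3 - <<'E'
from h import *
t=cal('top')
ims=[cv2.cvtColor(cv2.imread(f),cv2.COLOR_BGR2GRAY).astype(float) for f in('pics/top0.png','pics/top1.png')]
for g,vmax in((ims[0],214),(ims[1],206)):
    P=[]
    for v in range(195,vmax):
        r=g[v,246:257];w=np.clip(r-np.median(r)-15,0,None)
        if w.sum()>0:
            u=(w*np.arange(246,257)).sum()/w.sum();P.append(plane(t,u,v,190)[:2])
    P=np.array(P);f=np.polyfit(P[:,0],P[:,1],1);res=P[:,1]-np.polyval(f,P[:,0]);k=abs(res)<1.5;f=np.polyfit(P[k,0],P[k,1],1)
    print(len(P),k.sum(),'slope',f[0],'y at 475,530,560',np.polyval(f,[475,530,560]).round(1),P[:,0].min(),P[:,0].max(),res.std())
g=ims[0]; 
for v in range(181,200): print(v,g[v,246:256].astype(int),plane(t,250.5,v,190)[0].round(0)) if v%1==0 else 0
E
```

```text
18 17 slope 0.11439675308024133 y at 475,530,560 [211.5 217.8 221.2] 493.43895660443536 548.5352873014508 0.9830864413565541
11 11 slope 0.08954280057080197 y at 475,530,560 [212.9 217.9 220.6] 516.076589584261 548.5353237826478 0.27547360708039953
181 [101  68  87 195 114 115 111 111 116 110] 594.0
182 [ 88  63  82 205 127 114 110 113 113 116] 591.0
183 [ 91  70  82 197 140 112 118 113 115 116] 588.0
184 [ 83  70  88 188 142 112 115 113 114 115] 584.0
185 [ 78  72  96 186 177 154 114 114 114 117] 581.0
186 [ 72  80 130 199 173 192 114 113 114 112] 578.0
187 [ 73  77 137 178 134 206 108 113 113 113] 575.0
188 [ 96  96 117 159 154 172 102 115 113 116] 571.0
189 [113 111 112 187 166 129 113 115 114 119] 568.0
190 [112 109 117 167 147 123 116 116 115 111] 565.0
191 [113 111 105  91 100  84 108 115 115 114] 562.0
192 [112 111 110  69 103  91 104 112 114 115] 558.0
193 [110 111 112  93 157 130 112 114 110 114] 555.0
194 [109 115 112 118 180 173 114 116 112 114] 552.0
195 [109 113 108 120 177 198 114 118 114 116] 549.0
196 [112 112 114 116 163 205 115 116 117 112] 545.0
197 [111 113 110 111 143 214 103 115 114 112] 542.0
198 [111 114 110 113 135 217 101 115 116 115] 539.0
199 [111 114 110 113 119 220 107 117 115 109] 536.0
```

>>> jog_arm(targets=[{"xyz": [0, 0.03, 0], "spin": 0}, {"xyz": [-0.16, 0, 0], "spin": 0}, {"xyz": [-0.16, 0, 0], "spin": 0}, {"xyz": [-0.08, 0, 0.03], "spin": 0}, {"xyz": [-0.08, 0, 0.055], "spin": 0}, {"xyz": [-0.08, 0, 0.035], "spin": 0}, {"xyz": [-0.08, 0, 0], "spin": 0}, {"xyz": [0, 0, 0], "spin": 0}, {"xyz": [0, 0, 0], "spin": 0}, {"xyz": [0, 0, 0], "spin": 0}])

```text
time: 9.2
tool_pos: [497.5, 214.3, 145.3]
tcp_rot: [3.141, 0.0, -3.036]
contact_force: [0.2, -0.5, -1.4]
grip_width: 17.8
finger_force: 30.0
```

```bash
python3 - <<'E'
from h import *
for i in range(3):
    o=bot.get_obs();print(o['tool_pos'].round(1),o['contact_force'].round(1),o['moment'].round(2))
    im=bot.capture(('scene','top','wrist')[i]);cv2.imwrite(f'pics/t{i}.png',im)
def crop(im,x,y,w,h,W,H): return cv2.resize(im[y:y+h,x:x+w],(W,H),interpolation=cv2.INTER_CUBIC)
cv2.imwrite('pics/c3.png',np.hstack([crop(cv2.imread('pics/t0.png'),215,165,70,70,400,400),crop(cv2.imread('pics/t2.png'),160,184,200,200,400,400)]))
E
```

```text
[497.5 214.3 145.3] [ 0.2 -0.5 -1.4] [-0.02  0.02 -0.  ]
[497.6 214.3 145.3] [-0.7 -0.3 -1.2] [ 0.04  0.05 -0.06]
[497.6 214.4 145.3] [ 0.2 -0.3 -1.6] [-0.02 -0.02 -0.05]
```

View pics/c3.png

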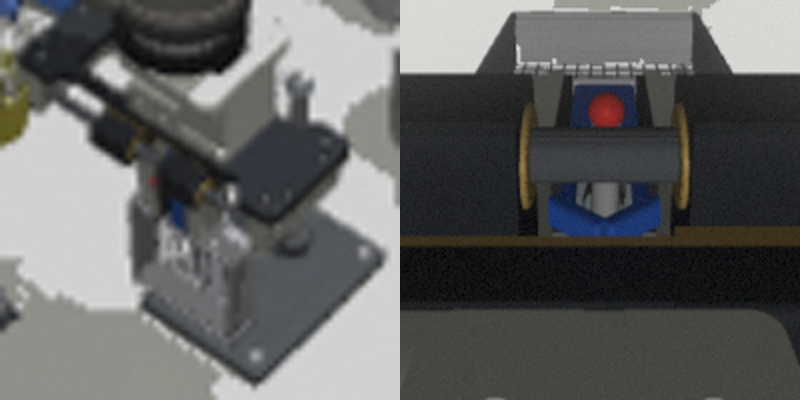

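The large strainer is threaded: the red ball is at (303,237) on the near side and the rod is centred in the eye. I'll advance toward the bumper.

>>> jog_arm(targets=[{"xyz": [-0.1, 0, 0], "spin": 0}, {"xyz": [-0.1, 0, 0], "spin": 0}, {"xyz": [-0.1, 0, 0], "spin": 0}, {"xyz": [-0.08, 0, 0], "spin": 0}, {"xyz": [-0.05, 0, 0], "spin": 0}, {"xyz": [-0.03, 0, 0], "spin": 0}, {"xyz": [-0.01, 0, 0], "spin": 0}, {"xyz": [0, 0, 0], "spin": 0}, {"xyz": [0, 0, 0], "spin": 0}, {"xyz": [0, 0, 0], "spin": 0}])

```text
time: 10.6
tool_pos: [535.0, 218.3, 145.2]
tcp_rot: [3.142, 0.0, -3.036]
contact_force: [0.5, -0.4, -1.8]
grip_width: 17.6
finger_force: 30.0
```

>>> jog_arm(targets=[{"xyz": [-0.02, 0, 0], "spin": 0}, {"xyz": [-0.02, 0, 0], "spin": 0}, {"xyz": [-0.01, 0, 0], "spin": 0}, {"xyz": [0, 0, 0], "spin": 0}, {"xyz": [0, 0, 0], "spin": 0}, {"xyz": [0, 0, 0], "spin": 0}, {"xyz": [0, 0, 0], "spin": 0}, {"xyz": [0, 0, 0], "spin": 0}, {"xyz": [0, 0, 0], "spin": 0}, {"xyz": [0, 0, 0], "spin": 0}])

```text
time: 11.85
tool_pos: [539.1, 218.7, 145.1]
tcp_rot: [3.142, 0.0, -3.036]
contact_force: [0.1, -0.1, -1.6]
grip_width: 17.5
finger_force: 30.0
```

>>> jog_arm(targets=[{"xyz": [-0.02, 0, 0], "spin": 0}, {"xyz": [-0.02, 0, 0], "spin": 0}, {"xyz": [-0.01, 0, 0], "spin": 0}, {"xyz": [0, 0, 0], "spin": 0}, {"xyz": [0, 0, 0], "spin": 0}, {"xyz": [0, 0, 0], "spin": 0}, {"xyz": [0, 0, 0], "spin": 0}, {"xyz": [0, 0, 0], "spin": 0}, {"xyz": [0, 0, 0], "spin": 0}, {"xyz": [0, 0, 0], "spin": 0}])

```text
time: 13.1
tool_pos: [543.1, 219.1, 145.1]
tcp_rot: [3.142, 0.0, -3.036]
contact_force: [-0.1, 0.2, -1.0]
grip_width: 18.0
finger_force: 30.0
```

>>> jog_arm(targets=[{"xyz": [-0.02, 0, 0], "spin": 0}, {"xyz": [-0.02, 0, 0], "spin": 0}, {"xyz": [-0.01, 0, 0], "spin": 0}, {"xyz": [0, 0, 0], "spin": 0}, {"xyz": [0, 0, 0], "spin": 0}, {"xyz": [0, 0, 0], "spin": 0}, {"xyz": [0, 0, 0], "spin": 0}, {"xyz": [0, 0, 0], "spin": 0}, {"xyz": [0, 0, 0], "spin": 0}, {"xyz": [0, 0, 0], "spin": 0}])

```text
time: 14.35
tool_pos: [547.0, 219.6, 145.1]
tcp_rot: [3.142, 0.0, -3.036]
contact_force: [0.1, -0.5, -1.8]
grip_width: 18.0
finger_force: 30.0
```

>>> jog_arm(targets=[{"xyz": [-0.02, 0, 0], "spin": 0}, {"xyz": [-0.02, 0, 0], "spin": 0}, {"xyz": [-0.01, 0, 0], "spin": 0}, {"xyz": [0, 0, 0], "spin": 0}, {"xyz": [0, 0, 0], "spin": 0}, {"xyz": [0, 0, 0], "spin": 0}, {"xyz": [0, 0, 0], "spin": 0}, {"xyz": [0, 0, 0], "spin": 0}, {"xyz": [0, 0, 0], "spin": 0}, {"xyz": [0, 0, 0], "spin": 0}])

```text
time: 15.6
tool_pos: [551.0, 219.9, 145.1]
tcp_rot: [3.142, -0.0, -3.036]
contact_force: [-0.4, 0.1, -1.6]
grip_width: 17.8
finger_force: 30.0
```

>>> jog_arm(targets=[{"xyz": [-0.02, 0, 0], "spin": 0}, {"xyz": [-0.02, 0, 0], "spin": 0}, {"xyz": [-0.01, 0, 0], "spin": 0}, {"xyz": [0, 0, 0], "spin": 0}, {"xyz": [0, 0, 0], "spin": 0}, {"xyz": [0, 0, 0], "spin": 0}, {"xyz": [0, 0, 0], "spin": 0}, {"xyz": [0, 0, 0], "spin": 0}, {"xyz": [0, 0, 0], "spin": 0}, {"xyz": [0, 0, 0], "spin": 0}])

```text
time: 16.85
tool_pos: [555.0, 220.4, 145.1]
tcp_rot: [3.142, 0.0, -3.036]
contact_force: [-0.8, 0.3, -1.4]
grip_width: 18.1
finger_force: 30.0
```

>>> jog_arm(targets=[{"xyz": [-0.02, 0, 0], "spin": 0}, {"xyz": [-0.02, 0, 0], "spin": 0}, {"xyz": [0, 0, 0], "spin": 0}, {"xyz": [0, 0, 0], "spin": 0}, {"xyz": [0, 0, 0], "spin": 0}, {"xyz": [0, 0, 0], "spin": 0}, {"xyz": [0, 0, 0], "spin": 0}, {"xyz": [0, 0, 0], "spin": 0}, {"xyz": [0, 0, 0], "spin": 0}, {"xyz": [0, 0, 0], "spin": 0}])

```text
time: 18.1
tool_pos: [557.3, 220.6, 145.0]
tcp_rot: [-3.141, -0.002, -3.036]
contact_force: [-5.7, -1.7, -0.2]
grip_width: 17.9
finger_force: 30.0
```

>>> jog_arm(targets=[{"xyz": [0, 0, 0.01], "spin": 0}, {"xyz": [0.01, 0, 0.02], "spin": 0}, {"xyz": [0.01, 0, 0.02], "spin": 0}, {"xyz": [0, 0, 0.01], "spin": 0}, {"xyz": [0, 0, 0], "spin": 0}, {"xyz": [0, 0, 0], "spin": 0}, {"xyz": [0, 0, 0], "spin": 0}, {"xyz": [0, 0, 0], "spin": 0}, {"xyz": [0, 0, 0], "spin": 0}, {"xyz": [0, 0, 0], "spin": 0}])

```text
time: 19.35
tool_pos: [556.5, 220.6, 140.3]
tcp_rot: [3.142, -0.0, -3.036]
contact_force: [-3.9, 0.2, 0.3]
grip_width: 17.9
finger_force: 30.0
```

>>> jog_arm(targets=[{"xyz": [0, 0, 0], "spin": 0}, {"xyz": [0, 0, 0], "spin": 0}, {"xyz": [0, 0, 0], "spin": 0}, {"xyz": [0, 0, -0.2], "spin": 0}, {"xyz": [0, 0, -0.5], "spin": 0}, {"xyz": [0, 0, -0.5], "spin": 0}, {"xyz": [0.1, -0.4, -0.2], "spin": 0}, {"xyz": [0.2, -0.6, 0], "spin": 0}, {"xyz": [0.2, -0.6, 0], "spin": 0}, {"xyz": [0.2, -0.6, 0], "spin": 0.83}], gripper=65)

```text
time: 20.6
tool_pos: [519.2, 38.2, 253.8]
tcp_rot: [-3.141, 0.002, -3.121]
contact_force: [0.6, 0.1, -0.0]
grip_width: 59.8
finger_force: 0.0
```

```bash
python3 - <<'E'
from h import *
o=bot.get_obs();print(o['tool_pos'].round(1),o['tcp_rot'],o['contact_force'])
s=bot.capture('scene');t=bot.capture('top');cv2.imwrite('pics/s5.png',s);cv2.imwrite('pics/t5.png',t)
def crop(im,x,y,w,h,W,H): return cv2.resize(im[y:y+h,x:x+w],(W,H),interpolation=cv2.INTER_CUBIC)
cv2.imwrite('pics/c5.png',np.hstack([crop(s,215,165,70,70,400,400),crop(t,225,165,60,60,400,400)]))
E
```

```text
[519.2  38.2 253.8] [-3.14130889e+00  2.38947052e-03 -3.12082248e+00] [ 0.63872217  0.12031033 -0.00956594]
```

View pics/c5.png

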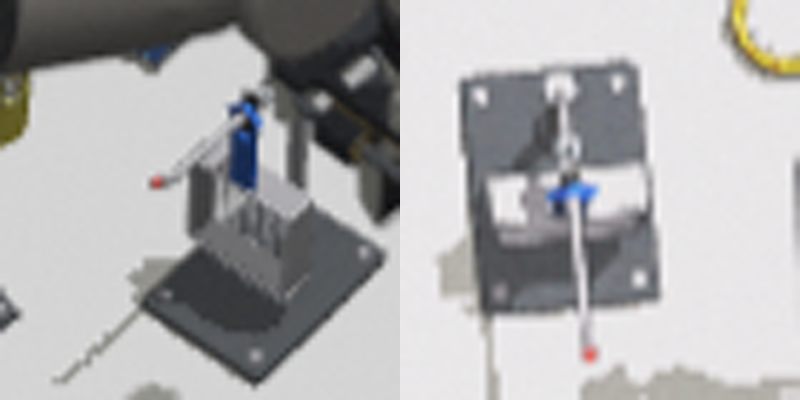

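The large strainer hangs on the rod against the bumper, with the ball clear. Next is the medium one.

>>> jog_arm(targets=[{"xyz": [0.14, -0.5, 0], "spin": 0}, {"xyz": [0.14, -0.55, 0.1], "spin": 0}, {"xyz": [0.14, -0.55, 0.2], "spin": 0}, {"xyz": [0.13, -0.4, 0.3], "spin": 0}, {"xyz": [0, -0.09, 0.4], "spin": 0}, {"xyz": [0, 0, 0.4], "spin": 0}, {"xyz": [0, 0, 0.36], "spin": 0}, {"xyz": [0, 0, 0.2], "spin": 0}, {"xyz": [0, 0, 0.1], "spin": 0}, {"xyz": [0, 0, 0], "spin": 0}])

```text
time: 21.95
tool_pos: [479.5, -128.3, 87.8]
tcp_rot: [3.142, 0.0, -3.119]
contact_force: [-0.4, 0.1, -0.1]
grip_width: 59.7
finger_force: 0.0
```

```bash
python3 snap.py w6; python3 - <<'E'
from h import *
im=cv2.imread('pics/w6.png');print('gr',blobs(im,(45,90,40),(85,255,255),20));print('or',blobs(im,(5,120,60),(20,255,255),20))
print('w3 blue',blobs(cv2.imread('pics/w3.png'),(100,100,50),(125,255,255),20))
E
```

```text
[ 479.5 -128.3   87.8] [ 3.1416e+00  4.0000e-04 -3.1188e+00] [ 410.4 -130.1  246.5] [2.88  0.    1.596]
gr [([265.4, 233.5], [244, 220, 45, 27, 1102]), ([267.0, 289.1], [231, 276, 73, 26, 1186])]
or [([408.8, 215.2], [383, 210, 58, 11, 538]), ([379.2, 253.1], [376, 244, 8, 19, 46]), ([378.9, 279.1], [374, 270, 10, 18, 57]), ([143.5, 277.2], [141, 273, 7, 10, 28]), ([384.3, 301.5], [371, 298, 26, 8, 74]), ([442.3, 301.4], [398, 298, 94, 9, 364]), ([492.7, 301.9], [489, 298, 10, 8, 22])]
w3 blue [([258.7, 237.2], [243, 228, 32, 19, 582]), ([257.4, 292.6], [228, 276, 60, 31, 867])]
```

>>> jog_arm(targets=[{"xyz": [0, 0, 0], "spin": 0}, {"xyz": [0, 0, 0], "spin": 0}, {"xyz": [0, 0, 0], "spin": 0}, {"xyz": [0, 0, 0], "spin": 0}, {"xyz": [0, 0, 0], "spin": 0}, {"xyz": [0, 0, 0], "spin": 0}, {"xyz": [0, 0, 0], "spin": 0}, {"xyz": [0, 0, 0], "spin": 0}, {"xyz": [0, 0, -0.2], "spin": 0}, {"xyz": [0, 0, -0.3], "spin": 0}], gripper=0)

```text
time: 23.25
tool_pos: [478.6, -128.3, 127.4]
tcp_rot: [3.141, -0.002, -3.119]
contact_force: [0.8, 0.1, -0.5]
grip_width: 23.9
finger_force: 30.0
```

>>> jog_arm(targets=[{"xyz": [0, 0, -0.16], "spin": -0.83}, {"xyz": [0.35, 0, -0.17], "spin": 0}, {"xyz": [0.25, 0.4, 0], "spin": 0}, {"xyz": [0, 0.6, 0], "spin": 0}, {"xyz": [0, 0.6, 0], "spin": 0}, {"xyz": [0, 0.6, 0], "spin": 0}, {"xyz": [0, 0.6, 0], "spin": 0}, {"xyz": [0, 0.6, 0], "spin": 0}, {"xyz": [0, 0.5, 0], "spin": 0}, {"xyz": [0, 0.33, 0], "spin": 0}])

```text
time: 24.5
tool_pos: [395.4, 204.7, 154.0]
tcp_rot: [3.141, 0.0, -3.035]
contact_force: [0.1, -0.5, -1.3]
grip_width: 24.2
finger_force: 30.0
```

```bash
python3 -c "
from h import *
for i in range(3):
    o=bot.get_obs();print(o['tool_pos'].round(2));bot.capture('top') if i<2 else 0"
```

```text
[395.38 204.72 154.  ]
[395.26 206.59 154.06]
[395.42 204.91 153.92]
```

>>> jog_arm(targets=[{"xyz": [-0.2, -0.02, 0], "spin": 0}, {"xyz": [-0.2, 0, 0], "spin": 0}, {"xyz": [-0.15, 0, 0], "spin": 0}, {"xyz": [-0.05, 0, 0], "spin": 0}, {"xyz": [0, 0, 0], "spin": 0}, {"xyz": [0, 0, 0], "spin": 0}, {"xyz": [0, 0, 0], "spin": 0}, {"xyz": [0, 0, 0], "spin": 0}, {"xyz": [0, 0, 0], "spin": 0}, {"xyz": [0, 0, 0], "spin": 0}])

```text
time: 25.85
tool_pos: [443.7, 206.5, 154.0]
tcp_rot: [3.142, 0.0, -3.036]
contact_force: [0.2, -0.6, -1.0]
grip_width: 23.8
finger_force: 30.0
```

```bash
python3 -c "
from h import *
for i in range(3):
    o=bot.get_obs();print(o['tool_pos'].round(2));im=bot.capture('wrist') if i<2 else im
cv2.imwrite('pics/w7.png',im)
print(blobs(im,(45,90,40),(85,255,255),20));print('red',blobs(im,(0,120,80),(6,255,255),10,(200,190,330,310)),blobs(im,(172,120,80),(180,255,255),10,(200,190,330,310)))
im=cv2.imread('pics/t2.png');print('ref',blobs(im,(100,100,50),(125,255,255),20),'red',blobs(im,(0,120,80),(6,255,255),10,(200,190,330,310)))"
```

```text
[443.68 206.46 153.96]
[443.72 206.46 153.95]
[443.71 206.46 153.93]
[([261.9, 235.4], [239, 221, 46, 27, 946]), ([261.6, 289.6], [226, 275, 72, 27, 1237])]
red [] []
ref [([260.6, 235.5], [245, 227, 34, 20, 340]), ([261.5, 291.1], [234, 275, 57, 27, 938]), ([439.0, 374.9], [409, 367, 61, 17, 1000])] red [([262.9, 239.0], [255, 231, 17, 16, 216])]
```

>>> jog_arm(targets=[{"xyz": [0, 0.03, 0], "spin": 0}, {"xyz": [-0.16, 0, 0], "spin": 0}, {"xyz": [-0.16, 0, 0], "spin": 0}, {"xyz": [-0.08, 0, 0.02], "spin": 0}, {"xyz": [-0.08, 0, 0.055], "spin": 0}, {"xyz": [-0.08, 0, 0.045], "spin": 0}, {"xyz": [-0.08, 0, 0], "spin": 0}, {"xyz": [-0.05, 0, 0], "spin": 0}, {"xyz": [0, 0, 0], "spin": 0}, {"xyz": [0, 0, 0], "spin": 0}])

```text
time: 27.2
tool_pos: [498.2, 214.6, 144.4]
tcp_rot: [3.142, -0.0, -3.036]
contact_force: [0.2, 0.9, -1.4]
grip_width: 23.8
finger_force: 30.0
```

```bash
python3 -c "
from h import *
o=bot.get_obs();print(o['tool_pos'].round(2),o['contact_force'],o['moment']);im=bot.capture('wrist')
cv2.imwrite('pics/w8.png',im)
print(blobs(im,(45,90,40),(85,255,255),20));print('red',blobs(im,(0,120,80),(6,255,255),10,(200,190,330,310)),blobs(im,(172,120,80),(180,255,255),10,(200,190,330,310)))"
```

```text
[498.19 214.6  144.41] [ 0.15159515  0.94531423 -1.4182716 ] [0.07127727 0.00944509 0.01346793]
[([261.9, 233.3], [239, 221, 46, 26, 698]), ([261.7, 289.5], [226, 275, 72, 27, 1236])]
red [([262.1, 237.6], [254, 229, 17, 18, 240])] []
```

>>> jog_arm(targets=[{"xyz": [-0.1, 0, 0], "spin": 0}, {"xyz": [-0.1, 0, 0], "spin": 0}, {"xyz": [-0.1, 0, 0], "spin": 0}, {"xyz": [-0.1, 0, 0], "spin": 0}, {"xyz": [-0.08, 0, 0], "spin": 0}, {"xyz": [-0.05, 0, 0], "spin": 0}, {"xyz": [-0.03, 0, 0], "spin": 0}, {"xyz": [0, 0, 0], "spin": 0}, {"xyz": [0, 0, 0], "spin": 0}, {"xyz": [0, 0, 0], "spin": 0}])

```text
time: 28.5
tool_pos: [542.5, 219.3, 144.2]
tcp_rot: [-3.142, -0.001, -3.036]
contact_force: [-2.9, -0.6, -1.9]
grip_width: 23.9
finger_force: 30.2
```

>>> jog_arm(targets=[{"xyz": [-0.02, 0, 0], "spin": 0}, {"xyz": [-0.02, 0, 0], "spin": 0}, {"xyz": [0, 0, 0], "spin": 0}, {"xyz": [0, 0, 0], "spin": 0}, {"xyz": [0, 0, 0], "spin": 0}, {"xyz": [0, 0, 0], "spin": 0}, {"xyz": [0, 0, 0], "spin": 0}, {"xyz": [0, 0, 0], "spin": 0}, {"xyz": [0, 0, 0], "spin": 0}, {"xyz": [0, 0, 0], "spin": 0}])

```text
time: 29.75
tool_pos: [545.4, 219.5, 144.0]
tcp_rot: [-3.141, -0.002, -3.036]
contact_force: [-5.4, -2.0, -1.7]
grip_width: 24.0
finger_force: 30.0
```

>>> jog_arm(targets=[{"xyz": [-0.02, 0, 0], "spin": 0}, {"xyz": [-0.02, 0, 0], "spin": 0}, {"xyz": [0, 0, 0], "spin": 0}, {"xyz": [0, 0, 0], "spin": 0}, {"xyz": [0, 0, 0], "spin": 0}, {"xyz": [0, 0, 0], "spin": 0}, {"xyz": [0, 0, 0], "spin": 0}, {"xyz": [0, 0, 0], "spin": 0}, {"xyz": [0, 0, 0], "spin": 0}, {"xyz": [0, 0, 0], "spin": 0}])

```text
time: 31.0
tool_pos: [547.1, 219.7, 143.9]
tcp_rot: [-3.141, -0.005, -3.036]
contact_force: [-10.3, -2.5, 0.9]
grip_width: 24.0
finger_force: 30.0
```

```bash
python3 -c "
from h import *
o=bot.get_obs();print(o['tool_pos'].round(2),o['contact_force'],o['moment']);im=bot.capture('wrist')
cv2.imwrite('pics/w9.png',im)
print(blobs(im,(45,90,40),(85,255,255),20));print(blobs(im,(100,100,50),(125,255,255),10,(150,190,380,384)))"
```

```text
[547.13 219.66 143.85] [-10.34448993  -2.48574141   0.89628717] [-0.31333049  1.78392801  0.02571761]
[([247.6, 234.1], [239, 220, 16, 27, 360]), ([276.0, 233.8], [269, 220, 17, 27, 350]), ([261.6, 289.6], [226, 275, 72, 27, 1248])]
[([251.1, 279.1], [248, 275, 7, 11, 57]), ([271.7, 279.2], [268, 275, 8, 12, 57])]
```

```bash
python3 -c "
from h import *
im=bot.capture('scene');cv2.imwrite('pics/s10.png',im);c=cal('scene')
r=(225,165,285,235)
old=cv2.imread('pics/s5.png')
print('old blue',blobs(old,(100,100,50),(125,255,255),2,r))
print('now blue',blobs(im,(100,100,50),(125,255,255),2,r));print('now green',blobs(im,(45,90,40),(85,255,255),2,r))
yaw=.105
for n,x in(('L550',550),('L555',555),('L560',560),('M548',548)):
    y=211.5+.105*(x-475);print(n,[tuple(np.round(proj(c,(x,y,z)),1)) for z in(204,184,164)])
print(bot.get_obs()['contact_force'])
"
```

```text
old blue [([241.6, 173.6], [240, 173, 4, 2, 5]), ([257.6, 190.8], [255, 183, 6, 15, 52])]
now blue [([226.6, 165.9], [225, 165, 4, 3, 11]), ([244.5, 168.8], [242, 166, 6, 6, 24]), ([240.0, 173.0], [238, 171, 5, 4, 8])]
now green [([254.5, 182.5], [254, 182, 2, 2, 4]), ([254.9, 194.4], [253, 190, 6, 10, 31])]
L550 [(np.float64(256.7), np.float64(181.9)), (np.float64(256.6), np.float64(185.8)), (np.float64(256.6), np.float64(189.6))]
L555 [(np.float64(257.6), np.float64(181.1)), (np.float64(257.6), np.float64(185.0)), (np.float64(257.5), np.float64(188.8))]
L560 [(np.float64(258.6), np.float64(180.2)), (np.float64(258.5), np.float64(184.1)), (np.float64(258.5), np.float64(187.9))]
M548 [(np.float64(256.3), np.float64(182.3)), (np.float64(256.3), np.float64(186.2)), (np.float64(256.2), np.float64(190.0))]
[-10.72543476  -1.75303862   1.28274399]
```

>>> jog_arm(targets=[{"xyz": [0.06, 0, 0], "spin": 0}, {"xyz": [0, 0, 0.03], "spin": 0}, {"xyz": [0, 0, 0.03], "spin": 0}, {"xyz": [0, 0, 0], "spin": 0}, {"xyz": [-0.02, 0, 0], "spin": 0}, {"xyz": [-0.02, 0, 0], "spin": 0}, {"xyz": [0, 0, 0], "spin": 0}, {"xyz": [0, 0, 0], "spin": 0}, {"xyz": [0, 0, 0], "spin": 0}, {"xyz": [0, 0, 0], "spin": 0}])

```text
time: 32.35
tool_pos: [547.7, 219.8, 139.5]
tcp_rot: [3.141, 0.0, -3.036]
contact_force: [-1.1, -0.5, -1.5]
grip_width: 23.8
finger_force: 30.0
```

```bash
python3 -c "
from h import *
o=bot.get_obs();print(o['tool_pos'].round(2),o['contact_force'],o['moment'])"
```

```text
[547.68 219.83 139.54] [-1.05451212 -0.53690241 -1.45704038] [ 0.09819983  0.02441473 -0.0230477 ]
```

Lowering it removed the basket-rim clash. Now I'll press home properly.

>>> jog_arm(targets=[{"xyz": [-0.02, 0, 0], "spin": 0}, {"xyz": [-0.02, 0, 0], "spin": 0}, {"xyz": [0, 0, 0], "spin": 0}, {"xyz": [0, 0, 0], "spin": 0}, {"xyz": [0, 0, 0], "spin": 0}, {"xyz": [0, 0, 0], "spin": 0}, {"xyz": [0, 0, 0], "spin": 0}, {"xyz": [0, 0, 0], "spin": 0}, {"xyz": [0, 0, 0], "spin": 0}, {"xyz": [0, 0, 0], "spin": 0}])

```text
time: 33.6
tool_pos: [550.8, 220.2, 139.5]
tcp_rot: [3.142, -0.0, -3.036]
contact_force: [-4.7, -0.7, -1.3]
grip_width: 23.7
finger_force: 30.0
```

```bash
python3 -c "
from h import *
o=bot.get_obs();print(o['tool_pos'].round(2),o['contact_force'],o['moment'])"
```

```text
[550.8  220.16 139.47] [-4.67584458 -0.66771608 -1.29789012] [-0.04101151  0.5848872   0.03157218]
```

>>> jog_arm(targets=[{"xyz": [0, 0, 0], "spin": 0}, {"xyz": [0, 0, 0], "spin": 0}, {"xyz": [0, 0, 0], "spin": 0}, {"xyz": [0, 0, -0.2], "spin": 0}, {"xyz": [0, 0, -0.5], "spin": 0}, {"xyz": [0, 0, -0.5], "spin": 0}, {"xyz": [0.1, -0.4, -0.2], "spin": 0}, {"xyz": [0.2, -0.6, 0], "spin": 0}, {"xyz": [0.2, -0.6, 0], "spin": 0}, {"xyz": [0.2, -0.6, 0], "spin": 0.83}], gripper=70)

```text
time: 34.85
tool_pos: [513.5, 37.8, 253.0]
tcp_rot: [-3.141, 0.002, -3.121]
contact_force: [-0.2, -0.9, -0.4]
grip_width: 64.5
finger_force: 0.0
```

```bash
python3 -c "
from h import *
t=bot.capture('top');s=bot.capture('scene');cv2.imwrite('pics/t11.png',t);cv2.imwrite('pics/s11.png',s);c=cal('top')
for n,lo,hi in(('blue',(100,100,50),(125,255,255)),('green',(45,90,40),(85,255,255)),):
    for b in blobs(t,lo,hi,2,(235,180,265,225)): print(n,b,plane(c,*b[0],194).round(1))
    print('scene',blobs(s,lo,hi,2,(240,170,285,220)))
print(bot.get_obs()['tool_pos'])"
```

```text
blue ([249.8, 192.8], [247, 192, 7, 3, 13]) [555.3 222.2 194. ]
scene [([258.6, 184.0], [257, 183, 4, 4, 7])]
green ([249.7, 195.2], [246, 194, 9, 4, 18]) [547.5 222.5 194. ]
scene [([256.4, 192.9], [253, 184, 7, 18, 71])]
[513.23780979  35.36891234 253.0547416 ]
```

>>> jog_arm(targets=[{"xyz": [0.2, -0.4, 0], "spin": 0}, {"xyz": [0.2, -0.33, 0.2], "spin": 0}, {"xyz": [0.08, -0.1, 0.4], "spin": 0}, {"xyz": [0, 0, 0.5], "spin": 0}, {"xyz": [0, 0, 0.4], "spin": 0}, {"xyz": [0, 0, 0.4], "spin": 0}, {"xyz": [0, 0, 0.2], "spin": 0}, {"xyz": [0, 0, 0.06], "spin": 0}, {"xyz": [0, 0, 0], "spin": 0}, {"xyz": [0, 0, 0], "spin": 0}])

```text
time: 36.2
tool_pos: [477.5, -28.0, 79.7]
tcp_rot: [-3.141, 0.002, -3.119]
contact_force: [-0.3, 0.1, -0.0]
grip_width: 64.2
finger_force: 0.0
```

```bash
python3 snap.py w12; python3 - <<'E'
from h import *
im=cv2.imread('pics/w12.png');print('or',blobs(im,(5,120,60),(20,255,255),60))
E
```

```text
[477.5 -28.   79.7] [-3.1412e+00  2.0000e-03 -3.1191e+00] [408.1 -29.8 238.3] [2.878 0.    1.595]
or [([259.6, 230.4], [231, 213, 58, 35, 1713]), ([258.8, 287.1], [217, 275, 85, 29, 1380]), ([409.8, 301.1], [399, 298, 21, 8, 64])]
```

>>> jog_arm(targets=[{"xyz": [0, 0, 0], "spin": 0}, {"xyz": [0, 0, 0], "spin": 0}, {"xyz": [0, 0, 0], "spin": 0}, {"xyz": [0, 0, 0], "spin": 0}, {"xyz": [0, 0, 0], "spin": 0}, {"xyz": [0, 0, 0], "spin": 0}, {"xyz": [0, 0, 0], "spin": 0}, {"xyz": [0, 0, 0], "spin": 0}, {"xyz": [0, 0, -0.2], "spin": 0}, {"xyz": [0, 0, -0.3], "spin": 0}], gripper=0)

```text
time: 37.5
tool_pos: [476.4, -27.9, 118.7]
tcp_rot: [3.141, -0.001, -3.119]
contact_force: [-0.5, -0.8, 0.1]
grip_width: 29.7
finger_force: 40.9
```

>>> jog_arm(targets=[{"xyz": [0, 0, -0.2], "spin": -0.83}, {"xyz": [0.3, 0, -0.26], "spin": 0}, {"xyz": [0.2, 0.4, 0], "spin": 0}, {"xyz": [0, 0.6, 0], "spin": 0}, {"xyz": [0, 0.6, 0], "spin": 0}, {"xyz": [0, 0.6, 0], "spin": 0}, {"xyz": [-0.1, 0.5, 0], "spin": 0}, {"xyz": [-0.2, 0.28, 0], "spin": 0}, {"xyz": [-0.1, 0, 0], "spin": 0}, {"xyz": [0, 0, 0], "spin": 0}])

```text
time: 38.75
tool_pos: [443.9, 207.6, 155.3]
tcp_rot: [-3.141, -0.001, -3.037]
contact_force: [0.1, 0.1, -0.0]
grip_width: 29.5
finger_force: 40.9
```

>>> jog_arm(targets=[{"xyz": [0, 0, 0], "spin": 0}, {"xyz": [0, 0, 0], "spin": 0}, {"xyz": [0, 0, 0], "spin": 0}, {"xyz": [0, 0, 0], "spin": 0}, {"xyz": [0, 0, 0], "spin": 0}, {"xyz": [0, 0, 0], "spin": 0}, {"xyz": [0, 0, 0], "spin": 0}, {"xyz": [0, 0, 0], "spin": 0}, {"xyz": [0, 0, 0], "spin": 0}, {"xyz": [0, 0, 0], "spin": 0}])

```text
time: 40.0
tool_pos: [443.8, 208.3, 155.5]
tcp_rot: [3.141, 0.0, -3.036]
contact_force: [0.6, -0.1, -0.1]
grip_width: 29.9
finger_force: 40.9
```

```bash
python3 -c "
from h import *
for i in range(2):
    o=bot.get_obs();print(o['tool_pos'].round(2),o['contact_force'].round(1),o['grip_width']);im=bot.capture('wrist') if i<1 else im
cv2.imwrite('pics/w13.png',im)
print(blobs(im,(5,120,60),(20,255,255),60));print('red',blobs(im,(0,120,80),(4,255,255),10,(200,190,330,310)))"
```

```text
[443.77 208.27 155.52] [ 0.6 -0.1 -0.1] 29.85875481783048
[443.74 208.26 155.5 ] [ 0.8 -0.4 -0.2] 29.38200331324791
[([262.2, 232.8], [233, 215, 58, 32, 1452]), ([261.7, 290.3], [220, 275, 84, 32, 1751]), ([328.1, 301.5], [321, 298, 17, 8, 69]), ([361.2, 300.3], [352, 298, 22, 7, 61])]
red []
```

>>> jog_arm(targets=[{"xyz": [0, 0.01, 0], "spin": 0}, {"xyz": [-0.16, 0, 0], "spin": 0}, {"xyz": [-0.16, 0, 0], "spin": 0}, {"xyz": [-0.08, 0, 0.02], "spin": 0}, {"xyz": [-0.08, 0, 0.055], "spin": 0}, {"xyz": [-0.08, 0, 0.045], "spin": 0}, {"xyz": [-0.08, 0, 0], "spin": 0}, {"xyz": [-0.05, 0, 0], "spin": 0}, {"xyz": [0, 0, 0], "spin": 0}, {"xyz": [0, 0, 0], "spin": 0}])

```text
time: 41.3
tool_pos: [498.4, 214.8, 146.0]
tcp_rot: [3.142, 0.0, -3.036]
contact_force: [-0.5, 0.8, -0.3]
grip_width: 29.7
finger_force: 40.9
```

```bash
python3 -c "
from h import *
o=bot.get_obs();print(o['tool_pos'].round(2),o['contact_force'],o['moment']);im=bot.capture('wrist')
cv2.imwrite('pics/w14.png',im)
print(blobs(im,(5,120,60),(20,255,255),60));print('red',blobs(im,(0,120,80),(4,255,255),10,(200,190,330,310)),blobs(im,(172,120,80),(180,255,255),10,(200,190,330,310)))"
```

```text
[498.43 214.84 146.01] [-0.50016114  0.75014685 -0.34829229] [ 0.06569536  0.04559557 -0.01055434]
[([261.7, 230.0], [233, 215, 58, 32, 1294]), ([261.9, 290.4], [218, 275, 88, 32, 1773]), ([330.0, 301.8], [306, 298, 45, 8, 135])]
red [([261.6, 234.6], [253, 226, 18, 18, 247])] []
```

>>> jog_arm(targets=[{"xyz": [-0.06, 0, 0.025], "spin": 0}, {"xyz": [-0.1, 0, 0.025], "spin": 0}, {"xyz": [-0.1, 0, 0], "spin": 0}, {"xyz": [-0.1, 0, 0], "spin": 0}, {"xyz": [-0.06, 0, 0], "spin": 0}, {"xyz": [-0.03, 0, 0], "spin": 0}, {"xyz": [0, 0, 0], "spin": 0}, {"xyz": [0, 0, 0], "spin": 0}, {"xyz": [0, 0, 0], "spin": 0}, {"xyz": [0, 0, 0], "spin": 0}])

```text
time: 42.6
tool_pos: [534.2, 218.6, 141.9]
tcp_rot: [3.142, -0.0, -3.036]
contact_force: [-1.2, -0.7, -2.0]
grip_width: 30.0
finger_force: 40.9
```

>>> jog_arm(targets=[{"xyz": [-0.02, 0, 0], "spin": 0}, {"xyz": [-0.02, 0, 0], "spin": 0}, {"xyz": [-0.01, 0, 0], "spin": 0}, {"xyz": [0, 0, 0], "spin": 0}, {"xyz": [0, 0, 0], "spin": 0}, {"xyz": [0, 0, 0], "spin": 0}, {"xyz": [0, 0, 0], "spin": 0}, {"xyz": [0, 0, 0], "spin": 0}, {"xyz": [0, 0, 0], "spin": 0}, {"xyz": [0, 0, 0], "spin": 0}])

```text
time: 43.85
tool_pos: [538.3, 219.1, 141.9]
tcp_rot: [3.142, -0.0, -3.036]
contact_force: [-3.7, -0.0, -1.1]
grip_width: 29.7
finger_force: 41.6
```

```bash
python3 -c "
from h import *
for i in range(4):
    o=bot.get_obs();f=o['contact_force'];m=o['moment'];print(o['tool_pos'].round(1),f.round(2),m.round(2),(-m[1]/f[0]).round(3) if 1 else 0);bot.capture('wrist') if i<3 else 0"
```

```text
[538.3 219.1 141.9] [-3.69 -0.02 -1.07] [-0.05  0.65 -0.05] 0.176
[538.3 219.  141.9] [-4.47 -0.67 -1.81] [-0.06  0.69 -0.01] 0.155
[538.3 219.  141.9] [-4.93 -0.53 -2.15] [-0.07  0.72 -0.03] 0.147
[538.3 219.  141.9] [-3.41 -1.   -2.37] [-0.06  0.72 -0.03] 0.211
```

>>> jog_arm(targets=[{"xyz": [0.06, 0, 0], "spin": 0}, {"xyz": [0.04, 0, 0.015], "spin": 0}, {"xyz": [0, 0, 0.015], "spin": 0}, {"xyz": [0, 0, 0], "spin": 0}, {"xyz": [-0.03, 0, 0], "spin": 0}, {"xyz": [-0.03, 0, 0], "spin": 0}, {"xyz": [-0.03, 0, 0], "spin": 0}, {"xyz": [-0.01, 0, 0], "spin": 0}, {"xyz": [0, 0, 0], "spin": 0}, {"xyz": [0, 0, 0], "spin": 0}])

```text
time: 45.25
tool_pos: [538.2, 219.0, 139.4]
tcp_rot: [-3.142, -0.0, -3.036]
contact_force: [-0.5, 0.5, -0.3]
grip_width: 29.9
finger_force: 41.2
```

```bash
cat > f.py <<'E'
from h import *
F=[];M=[]
for i in range(4):
    o=bot.get_obs();F.append(o['contact_force']);M.append(o['moment']);bot.capture('scene') if i<3 else 0
f=np.mean(F,0);m=np.mean(M,0);print(o['tool_pos'].round(1),f.round(2),m.round(2),-m[1]/f[0])
E
python3 f.py
```

```text
[538.3 219.  139.5] [-1.3  -0.12 -0.84] [-0.01  0.16 -0.02] 0.1235347148162
```

>>> jog_arm(targets=[{"xyz": [-0.02, 0, 0], "spin": 0}, {"xyz": [-0.02, 0, 0], "spin": 0}, {"xyz": [0, 0, 0], "spin": 0}, {"xyz": [0, 0, 0], "spin": 0}, {"xyz": [0, 0, 0], "spin": 0}, {"xyz": [0, 0, 0], "spin": 0}, {"xyz": [0, 0, 0], "spin": 0}, {"xyz": [0, 0, 0], "spin": 0}, {"xyz": [0, 0, 0], "spin": 0}, {"xyz": [0, 0, 0], "spin": 0}])

```text
time: 46.65
tool_pos: [541.6, 219.4, 139.6]
tcp_rot: [3.142, 0.0, -3.036]
contact_force: [-0.5, -1.3, -1.7]
grip_width: 29.9
finger_force: 41.0
```

```bash
python3 f.py
```

```text
[541.5 219.4 139.5] [-0.15 -0.7  -2.03] [-0.04  0.1   0.01] 0.6894548205519591
```

>>> jog_arm(targets=[{"xyz": [-0.02, 0, 0], "spin": 0}, {"xyz": [-0.02, 0, 0], "spin": 0}, {"xyz": [0, 0, 0], "spin": 0}, {"xyz": [0, 0, 0], "spin": 0}, {"xyz": [0, 0, 0], "spin": 0}, {"xyz": [0, 0, 0], "spin": 0}, {"xyz": [0, 0, 0], "spin": 0}, {"xyz": [0, 0, 0], "spin": 0}, {"xyz": [0, 0, 0], "spin": 0}, {"xyz": [0, 0, 0], "spin": 0}])

```text
time: 48.05
tool_pos: [544.6, 219.8, 139.5]
tcp_rot: [3.141, -0.0, -3.036]
contact_force: [-4.2, 2.2, -1.8]
grip_width: 30.1
finger_force: 41.1
```

```bash
python3 f.py
```

```text
[544.6 219.8 139.5] [-3.96  2.22 -2.01] [0.24 0.56 0.01] 0.14147745243540855
```

>>> jog_arm(targets=[{"xyz": [-0.015, 0, 0], "spin": 0}, {"xyz": [0, 0, 0], "spin": 0}, {"xyz": [0, 0, 0], "spin": 0}, {"xyz": [0, 0, 0], "spin": 0}, {"xyz": [0, 0, 0], "spin": 0}, {"xyz": [0, 0, 0], "spin": 0}, {"xyz": [0.01, 0, 0], "spin": 0}, {"xyz": [0.01, 0, 0], "spin": 0}, {"xyz": [0, 0, 0], "spin": 0}, {"xyz": [0, 0, 0], "spin": 0}])

```text
time: 49.45
tool_pos: [544.6, 219.5, 139.6]
tcp_rot: [-3.142, 0.001, -3.037]
contact_force: [-2.1, -0.1, -2.0]
grip_width: 29.8
finger_force: 41.1
```

>>> jog_arm(targets=[{"xyz": [0, 0, 0], "spin": 0}, {"xyz": [0, 0, 0], "spin": 0}, {"xyz": [0, 0, 0], "spin": 0}, {"xyz": [0, 0, -0.1], "spin": 0}, {"xyz": [0, 0, -0.3], "spin": 0}, {"xyz": [0, 0, -0.5], "spin": 0}, {"xyz": [0, 0, -0.4], "spin": 0}, {"xyz": [0.1, -0.5, 0], "spin": 0}, {"xyz": [0.2, -0.6, 0], "spin": 0}, {"xyz": [0.2, -0.5, 0], "spin": 0}], gripper=75)

```text
time: 50.7
tool_pos: [517.8, 86.7, 244.3]
tcp_rot: [-3.141, 0.001, -3.036]
contact_force: [0.8, 0.4, -0.0]
grip_width: 68.7
finger_force: 0.0
```

```bash
python3 -c "
from h import *
t=bot.capture('top');s=bot.capture('scene');cv2.imwrite('pics/t20.png',t);cv2.imwrite('pics/s20.png',s);c=cal('top')
for n,lo,hi in(('blue',(100,100,50),(125,255,255)),('green',(45,90,40),(85,255,255)),('orange',(5,120,60),(20,255,255)),('red',(0,120,80),(4,255,255))):
    for b in blobs(t,lo,hi,2,(235,175,265,228)): print(n,b,plane(c,*b[0],194).round(1))
    print('scene',blobs(s,lo,hi,2,(235,165,285,220)))
print(bot.get_obs()['tool_pos'])"
```

```text
blue ([249.8, 192.8], [247, 192, 7, 3, 13]) [555.3 222.2 194. ]
scene [([242.3, 169.3], [235, 165, 15, 10, 78])]
green ([250.7, 194.6], [246, 194, 9, 2, 14]) [549.4 219.3 194. ]
scene [([258.0, 185.5], [256, 184, 5, 4, 8]), ([255.5, 189.0], [255, 189, 2, 1, 2])]
orange ([250.2, 197.1], [246, 196, 9, 4, 21]) [541.3 220.9 194. ]
scene [([255.3, 195.1], [252, 185, 8, 20, 107])]
scene []
[517.36577637  84.98144274 244.47407778]
```

>>> jog_arm(targets=[{"xyz": [0, -0.2, -0.3], "spin": 0}, {"xyz": [0, 0, 0], "spin": 0}, {"xyz": [0, 0, 0], "spin": 0}, {"xyz": [0, 0, 0], "spin": 0}, {"xyz": [0, 0, 0], "spin": 0}, {"xyz": [0, 0, 0], "spin": 0}, {"xyz": [0, 0, 0], "spin": 0}, {"xyz": [0, 0, 0], "spin": 0}, {"xyz": [0, 0, 0], "spin": 0}, {"xyz": [0, 0, 0], "spin": 0}])

```text
time: 52.05
tool_pos: [519.7, 72.2, 267.5]
tcp_rot: [3.142, 0.0, -3.036]
contact_force: [0.5, -0.1, -0.5]
grip_width: 68.9
finger_force: 0.0
```

```bash
python3 -c "
from h import *
print(bot.close_job())"
```

```text
the job is handed in; nothing more can be done
None
```

I hung the large, medium and small strainers on the hook in that order, pressed each one home and handed the job in at 52 s; the last top view shows the handles about 6 and 8 mm apart along the rod, though no verdict came back. On its first press the medium caught on the large one's basket rim at about 10 N, so I backed it off, lowered it 5 mm and pressed again cleanly.

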